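# Fish the bench timer out of the gap between the instrument boxes

### The job

The flat digital timer has slipped down one of the two narrow gaps between the steel instrument boxes. Take it by the top edge that sticks out, pull it straight up and stand it upright in its empty steel cradle, lowering it all the way in before letting go rather than dropping it. Leave the wider slide case in the other gap where it is.

Things in the scene. Friction and masses are not known exactly. Their poses are not given: they have to be found in the camera images.
- timer: Flat digital timer, white plastic, standing on edge in one of the two gaps: 62 mm wide (its x), 18 mm thick (its y), 95 mm tall (its z, up), 60 to 130 g. Two round grey buttons stand 3 mm proud of its top edge, 17 mm either side of the middle; a grey display is on one face. Origin: centre of its underside. About 31 mm of it stands above the box tops at the start. It slides freely along and out of the gap.
- slide_case: Slide case, a plain white plastic case without buttons, standing in the other gap: 85 mm wide (its x), 18 mm thick (its y), 88 mm tall (its z, up). Origin: centre of its underside. It stays where it is.
- boxes: Three closed steel boxes side by side, fixed: 160 x 243 mm (x, y) over all, flat tops 64 mm above the work surface. Origin: centre of the underside. Two gaps run along its x, centred 48.5 mm either side along its y: 22 mm wide, 150 mm long, floor 4 mm above the work surface; which holds the timer varies. A thin white test cassette (70 x 20 x 6 mm) lies flat on one outer box; it is no part of the job.
- cradle: The timer's cradle, fixed: an empty open-topped steel pocket, 100 x 44 mm outside, 90 mm (its x) by 34 mm (its y) inside, walls 5 mm thick, rim 40 mm and inner floor 5 mm above the work surface. Origin: centre of the underside. The timer stands in it with its width along the cradle's x, and may lean against a wall.
Mind the look-alikes: they are no part of the job. Leave any blue or red look-alike of the timer alone. Of the things that look like the cradle, take the one that is farthest from the robot's base at the start.

How it is judged (in metres and radians):
On the way:
1. the timer is lifted clear of the gap: its underside above the box tops (z of timer in the frame of boxes above 0.066 m), for 0.1 s.
At the end, for the whole second after the job is handed in: The timer stands the right way up in the cradle pocket, within 25 mm (along x) and 15 mm (along y) of the cradle's centre, its underside less than 18 mm above the work surface, leaning less than 34 degrees, released and at rest; the slide case is within 20 mm of where it was (x of timer in the frame of cradle between -0.025 and 0.025 m and y of timer in the frame of cradle between -0.015 and 0.015 m and z of timer in the frame of cradle below 0.018 m and angle between timer's own z axis and vertical below 0.6 rad and linear speed of timer below 0.03 m/s and distance of slide_case from where it was at the start of the episode below 0.02 m); the robot touches nothing.
It fails at once if the slide case is moved by more than 20 mm (distance of slide_case from where it was at the start of the episode above 0.02 m).
It fails at once if the timer is let go over the cradle with its underside more than 30 mm above the work surface (dropped) (z of timer in the frame of cradle above 0.03 m and horizontal distance between timer and cradle below 0.08 m and contact force between timer and the fingers below 0.05 N).
It also fails if it takes over 43 s, if anything falls off the work surface, if the arm or the gripper's body presses on something with over 40 N, if the wrist force passes 120 N, or if a joint passes its speed limit or range.

### The arm

A 7-joint arm with a two-finger parallel gripper is mounted at the origin on the work surface. World frame = base frame: x ahead of the robot, y to its left, z up, the work surface at z = 0. Lengths are in m, angles in degrees, forces in N, time in s.
With the tool pointing down it reaches from about 0.425 to 0.875 m from the base axis. Payload 4.7 kg.
Tool frame: the origin (TCP) lies at the very end of the fingers, on their centre line; the grasp point (between the pads) lies env.grip_point_offset behind it (env.grip_point_offset is the distance from the TCP to the grasp point, in m); z points along the fingers, y is the direction in which the jaws open and shut (so a half turn about z gives the same grasp; the last joint's range is limited). The gripper opens to 87 mm and grips with 3 to 60 N. Pads are 19 mm wide; open, the fingers measure 117 mm over their backs; the gripper's body (75 mm by 190 mm) begins 51 mm behind the grasp point.
Start: joints at [-70.01, 18.392, -4.016, 83.108, 1.295, 78.541, -3.26], TCP at [0.214, 0.614, 0.223] pointing down, gripper open.
Joint ranges: [-163.93, 163.93], [-17.29, 119.83], [-79.2, 71.16], [3.27, 140.29], [-89.18, 269.18], [5.43, 117.66], [-154.24, 154.24]. Speed limits (degrees/s): [147.25, 147.25, 180, 180, 180, 180, 180].

### API

Orientations are given as [roll, pitch, yaw] about the fixed x, y, z axes, in that order (R = Rz(yaw) Ry(pitch) Rx(roll)).
In Python, from cell import env gives the robot as it stands.
- The arm moves only by the tool send_rows, never from a script. Its argument "plan" is a list of rows, each a list of 7 numbers: the finger opening in mm, from 0 to 87, then the shift along the tool's x, y, z in mm, then the turn, a rotation vector about the tool's x, y, z in rad. A call has 1 to 12 rows; each row shifts and turns the commanded pose from where the row before left it, along the tool's axes as they then stand; what a row does not reach is not made up. A row lasts 1/10 s, in which the tool goes at most 50 mm and 8.59 degrees, less where a joint would pass 70% of its speed; a pose out of reach is approached as far as the arm can. A call is refused whole if a number of a shift passes 50 or a number of a turn 0.15, either way. A call with a gripper value outside its range is refused whole. The fingers move at their own pace and stop on an object; "grip_force" is the grip in N (left out, the last holds). Time passes only in rows, so rows that do not move let the fingers close. It gives the time, the measured TCP pose, the force and the opening at its end, in the units of the state.
- env.get_obs(): the state, without advancing time (a new reading comes with each control period).
- env.read_camera(name): name is "scene" or "top"; returns the picture (420x560x3 uint8, red, green, blue); there is no depth.
- env.get_calibration(name): a dict with "fx", "fy", "cx", "cy" (pixels), "extrinsics" (4x4, takes a point from camera to world coordinates). Camera axes: x right, y down, z forward; pixel columns grow to the right and rows downward; lengths in m; the calibration is good to about 2 mm. A picture is of the moment at which its call begins. get_calibration takes no time and is no camera call.
- env.sign_off(): hands the job in, once; it reports no verdict.
Trained networks look in the newest picture that a camera, given by its name, has taken for a name from the list of things; names that differ only in an ending like _2 or _b are one class to them, and where a whole thing is asked for, a point or a joint stands for the part that bears it (a point fixed in the world has none). Each returns a list of dicts, best first, with "confidence" (0 to 1); they miss things now and then, are a little off and sometimes report something else, mostly with a low value. They report only what shows in the picture. A call takes as long as a camera call. They do not tell look-alikes from the thing itself.
- env.regions_of(camera, query): "region" (420x560 bool, what is visible of it) and "rect" ([left, top, right, bottom] in pixels, round what is visible of it).
The state is a dict: "time_s": time; "qpos": joint angles; "joint_velocities": joint speeds; "effort": joint torques, N m; "tool_pos": TCP position; "tool_rot": TCP orientation; "force": force on the tool from outside, world axes, zero at the start; "wrist_torque": the same for the moment, N m; "grip_width": finger opening in m.
Only numpy, scipy, OpenCV 4.12 (cv2) and the standard library are available. Lean on these libraries where they do the work, as an engineer would, in place of code of your own. Each camera call takes 0.05 s, during which the arm holds its last target. There are 200 camera calls.

## Working session

There is one attempt and no reset: what is moved stays moved. The work goes in short steps, Python scripts to look and compute and a tool call to move; the robot and the scene stay as the last step left them, time stands still between calls to the robot, and variables do not carry over. Pictures are saved under pics/ and viewed, about 8 in all and at most 12, crops included, and the job is handed in when it is done.

Besides the shell and the picture viewer there is one more tool, called as name(argument=value, ...), one argument or row to a line, values as JSON. send_rows: Moves the arm, as the interface text tells. Its arguments: {"type":"object","properties":{"plan":{"type":"array"},"grip_force":{"type":"number"}},"required":["plan"]}

```bash
mkdir -p pics && python3 - <<'E'
from cell import env
import cv2,numpy as np
print(env.grip_point_offset)
o=env.get_obs();print(o['time_s'],o['tool_pos'],o['tool_rot'],o['force'],o['grip_width'])
for c in ('scene','top'):
    im=env.read_camera(c);cv2.imwrite(f'pics/{c}0.png',im[:,:,::-1])
    k=env.get_calibration(c);print(c,k['fx'],k['fy'],k['cx'],k['cy'],np.round(k['extrinsics'],4).tolist())
    for q in ('timer','slide_case','cradle','boxes'):
        print(c,q,[(round(r['confidence'],2),np.round(r['rect']).tolist()) for r in env.regions_of(c,q)])
E
```

```text
0.0187
0.0 [0.21343477 0.61338185 0.2214641 ] [-1.79891283e+02  5.90345656e-03  1.60822422e+02] [ 0.19240355 -0.56930268 -0.0405909 ] 0.08708914071913239
scene 509.180793230916 509.180793230916 272.10404754270235 207.75715948023736 [[0.7431, 0.5652, -0.3582, 0.977], [0.6691, -0.6171, 0.4142, -0.3945], [0.013, -0.5474, -0.8368, 1.0262], [0.0, 0.0, 0.0, 1.0]]
scene timer [(0.82, [349.0, 167.0, 377.0, 207.0]), (0.71, [333.0, 101.0, 357.0, 138.0]), (0.7, [300.0, 140.0, 321.0, 167.0])]
scene slide_case [(0.63, [264.0, 156.0, 294.0, 195.0])]
scene cradle [(0.98, [188.0, 227.0, 232.0, 273.0]), (0.92, [120.0, 247.0, 165.0, 295.0]), (0.8, [170.0, 282.0, 218.0, 332.0])]
scene boxes [(0.92, [234.0, 121.0, 345.0, 223.0]), (0.43, [261.0, 159.0, 294.0, 192.0])]
top 489.246654693105 489.246654693105 279.6857978594666 207.47505362859053 [[0.0913, -0.9733, 0.2105, 0.3194], [-0.9958, -0.0883, 0.0239, 0.0629], [-0.0047, -0.2118, -0.9773, 1.1626], [0.0, 0.0, 0.0, 1.0]]
top timer [(0.71, [125.0, 200.0, 148.0, 235.0]), (0.69, [192.0, 143.0, 222.0, 164.0]), (0.68, [199.0, 197.0, 216.0, 226.0])]
top slide_case [(0.55, [244.0, 204.0, 255.0, 246.0])]
top cradle [(0.88, [392.0, 246.0, 416.0, 288.0]), (0.66, [331.0, 208.0, 362.0, 259.0])]
top boxes [(0.73, [168.0, 185.0, 280.0, 266.0])]
```

View pics/scene0.png

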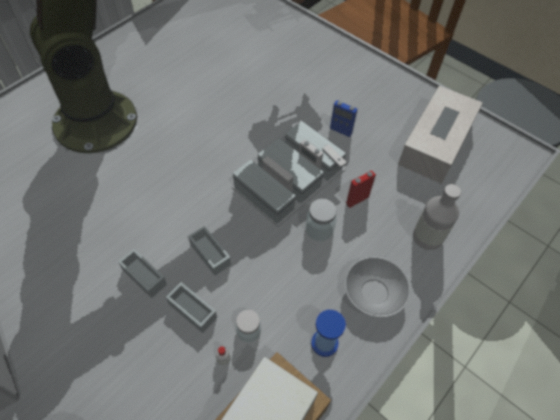

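View pics/top0.png

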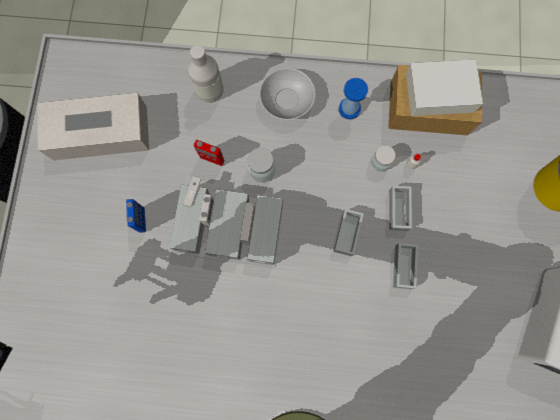

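The scene shows blue (343,118) and red (361,188) timer look-alikes, and white bodies in the gaps: a buttoned one near (315,152) and a plain one near (277,170). The cassette lies on the outer box. There are three cradle candidates, at scene (210,250), (142,271) and (191,306), which are top (348,232), (406,266) and (402,208). Next, a close crop and positions.

```bash
cat > h.py <<'E'
from cell import env
import numpy as np
def pix2w(c,uv,z):
    k=env.get_calibration(c);T=np.array(k['extrinsics'])
    uv=np.atleast_2d(np.asarray(uv,float))
    d=np.c_[(uv[:,0]-k['cx'])/k['fx'],(uv[:,1]-k['cy'])/k['fy'],np.ones(len(uv))]@T[:3,:3].T
    return T[:3,3]+d*((z-T[2,3])/d[:,2])[:,None]
def w2pix(c,P):
    k=env.get_calibration(c);T=np.array(k['extrinsics'])
    p=(np.atleast_2d(P)-T[:3,3])@T[:3,:3]
    return np.c_[k['fx']*p[:,0]/p[:,2]+k['cx'],k['fy']*p[:,1]/p[:,2]+k['cy']]
E
python3 - <<'E'
from h import *
import cv2
t=cv2.imread('pics/top0.png');s=cv2.imread('pics/scene0.png')
a=cv2.resize(t[165:275,160:290],None,fx=4,fy=4,interpolation=cv2.INTER_CUBIC) #520x440
cv2.imwrite('pics/c1.png',a)
b=cv2.resize(s[110:230,225:365],None,fx=4,fy=4,interpolation=cv2.INTER_CUBIC)
cv2.imwrite('pics/c2.png',b)
c=cv2.resize(t[180:295,325:425],None,fx=5,fy=5,interpolation=cv2.INTER_CUBIC)
cv2.imwrite('pics/c3.png',c)
for u in ((348,232),(402,208),(406,266)):
    p=pix2w('top',u,.04)[0];print(u,p,np.hypot(*p[:2]))
for u in ((210,249),(191,306),(142,271)):
    p=pix2w('scene',u,.04)[0];print(u,p,np.hypot(*p[:2]))
E
```

```text
(348, 232) [ 0.51756079 -0.07287535  0.04      ] 0.5226662297560778
(402, 208) [ 0.58589053 -0.19535556  0.04      ] 0.617601411680458
(406, 266) [ 0.45100816 -0.20969251  0.04      ] 0.49737240448247655
(210, 249) [ 0.52671336 -0.07876632  0.04      ] 0.5325702718769828
(191, 306) [ 0.59328043 -0.19761515  0.04      ] 0.6253266456621944
(142, 271) [ 0.4580554 -0.2135854  0.04     ] 0.5054042634309754
```

View pics/c1.png

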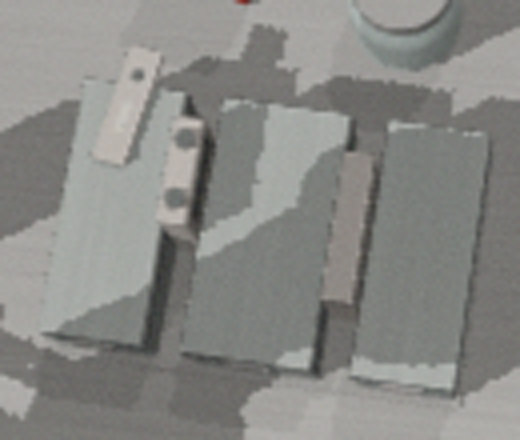

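View pics/c3.png

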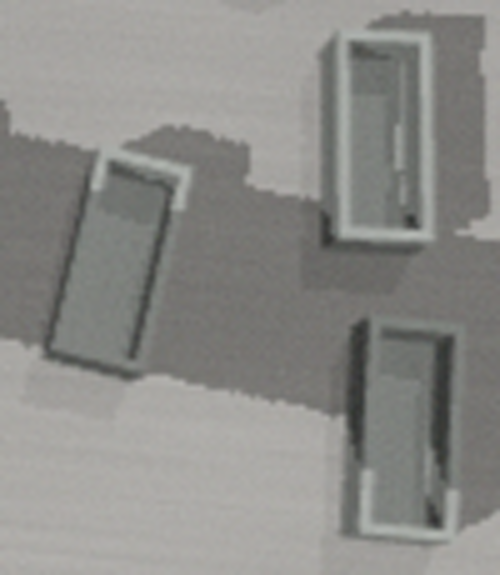

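The crop shows the timer with its two grey buttons at top pixels (206,199) and (204,214), in the gap next to the cassette box. The plain slide case is in the other gap. The farthest cradle is top (402,208), at about 0.62 m. Now the scene view of both, for a cross-check.

```bash
python3 - <<'E'
from h import *
import cv2
s=cv2.imread('pics/scene0.png')
b=cv2.resize(s[115:195,270:360],None,fx=4,fy=4,interpolation=cv2.INTER_CUBIC)
c=cv2.resize(s[270:350,155:235],None,fx=4,fy=4,interpolation=cv2.INTER_CUBIC)
cv2.imwrite('pics/c4.png',np.hstack([b,c]))
f=lambda pts,o,k:(np.array(pts)+.5)/k-.5+np.array(o)
def show(n,P): print(n,np.round(P,4).tolist(),'mean',np.round(P.mean(0),4))
B=pix2w('top',f([(186,138),(176,197)],(160,165),4),.102);show('buttons',B);d=B[0]-B[1];print(np.linalg.norm(d),np.degrees(np.arctan2(d[1],d[0])))
P=pix2w('top',f([(85,80),(490,130),(458,393),(45,332)],(160,165),4),.064);show('boxes',P);d=P[0]-P[3];print(np.linalg.norm(P[0]-P[1]),np.linalg.norm(P[0]-P[3]),np.degrees(np.arctan2(d[1],d[0])))
P=pix2w('top',f([(337,33),(433,33),(434,240),(333,240)],(325,180),5),.04);show('cradle',P);d=P[0]+P[1]-P[2]-P[3];print(np.linalg.norm(P[0]-P[1]),np.linalg.norm(P[0]-P[3]),np.degrees(np.arctan2(d[1],d[0])))
E
```

```text
buttons [[0.552, 0.2538, 0.102], [0.5182, 0.2552, 0.102]] mean [0.5351 0.2545 0.102 ]
0.03382535546538274 -2.3529358848072546
boxes [[0.5894, 0.3234, 0.064], [0.5809, 0.0864, 0.064], [0.4283, 0.0906, 0.064], [0.4414, 0.3262, 0.064]] mean [0.51   0.2066 0.064 ]
0.23714396431164855 0.1480560770817362 -1.08844839786834
cradle [[0.6366, -0.1698, 0.04], [0.6407, -0.215, 0.04], [0.5412, -0.2189, 0.04], [0.537, -0.1722, 0.04]] mean [ 0.5889 -0.194   0.04  ]
0.045400245417237264 0.09962969831725595 1.821514928178651
```

View pics/c4.png

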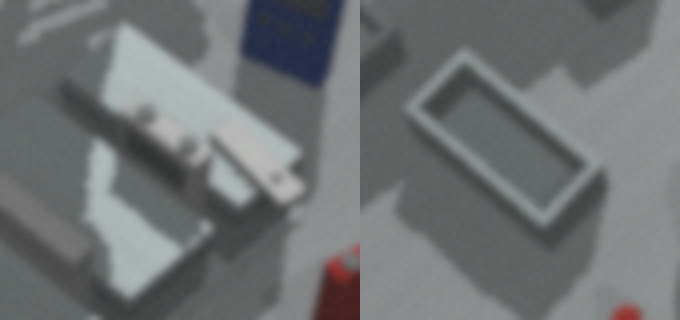

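```bash
python3 - <<'E'
from h import *
f=lambda pts,o,k:(np.array(pts)+.5)/k-.5+np.array(o)
def show(n,P): print(n,np.round(P,4).tolist(),'mean',np.round(P.mean(0),4))
B=pix2w('scene',f([(145,112),(190,147)],(270,115),4),.102);show('buttons',B);d=B[1]-B[0];print(np.linalg.norm(d),np.degrees(np.arctan2(d[1],d[0])))
P=pix2w('scene',f([(105,48),(246,165),(186,228),(45,107)],(155,270),4),.04);show('cradle',P);d=P[1]+P[2]-P[0]-P[3];print(np.linalg.norm(P[0]-P[3]),np.linalg.norm(d)/2,np.degrees(np.arctan2(d[1],d[0])))
from scipy.spatial.transform import Rotation as R
o=env.get_obs();print(R.from_euler('xyz',o['tool_rot'],degrees=True).as_matrix().round(3).tolist())
E
```

```text
buttons [[0.517, 0.2541, 0.102], [0.5536, 0.2515, 0.102]] mean [0.5353 0.2528 0.102 ]
0.03667040957113871 -4.1436650664227175
cradle [[0.5375, -0.1746, 0.04], [0.6389, -0.1704, 0.04], [0.6404, -0.214, 0.04], [0.5393, -0.2181, 0.04]] mean [ 0.589  -0.1943  0.04  ]
0.04351183407536886 0.10129862175450509 2.348037393693538
[[-0.944, 0.329, 0.0], [0.329, 0.944, 0.0], [-0.0, 0.0, -1.0]]
```

send_rows(
  plan=[
    [36,0,0,0,0,0,-0.145],
    [36,0,0,0,0,0,-0.145],
    [36,-24,-25,0,0,0,0],
    [36,-24,-25,0,0,0,0],
    [36,-24,-25,0,0,0,0],
    [36,-24,-25,0,0,0,0],
    [36,-24,-25,0,0,0,0],
    [36,-24,-25,0,0,0,0],
    [36,-24,-25,0,0,0,0],
    [36,-24,-25,0,0,0,0],
    [36,-24,-25,0,0,0,0],
    [36,-24,-25,0,0,0,0],
  ],
  grip_force=20,
)

```text
time_s: 1.7
tool_pos: [0.443, 0.3523, 0.2229]
tool_rot: [180.0, 0.0, 177.4]
force: [-0.5, 0.1, 0.2]
grip_width: 0.0359
```

```bash
cat > go.py <<'E'
# shift in tool axes (mm) and turn about tool z (rad) to a TCP target, tool pointing down
import sys
from h import *
from scipy.spatial.transform import Rotation as R
t=np.array([float(v) for v in sys.argv[1:4]]);yaw=float(sys.argv[4])
o=env.get_obs();M=R.from_euler('xyz',o['tool_rot'],degrees=True)
G=R.from_euler('xyz',[180,0,yaw],degrees=True)
d=t-o['tool_pos']
print('t',o['time_s'],'pos',np.round(o['tool_pos'],4),'rot',np.round(o['tool_rot'],2),'F',np.round(o['force'],2),'w',round(o['grip_width'],4))
print('mm now-axes',np.round(M.inv().apply(d)*1e3,1),'mm goal-axes',np.round(G.inv().apply(d)*1e3,1),'rotvec',np.round((M.inv()*G).as_rotvec(),4))
E
python3 go.py .535 .2535 .076 177.3
python3 - <<'E'
from h import *
f=lambda pts,o,k:(np.array(pts)+.5)/k-.5+np.array(o)
print('cassette',pix2w('top',f([(160,55),(128,165),(95,158)],(160,165),4),.07).round(4).tolist())
E
```

```text
t 1.7 pos [0.443  0.3523 0.2229] rot [1.7997e+02 3.0000e-02 1.7744e+02] F [-0.55  0.11  0.25] w 0.0359
mm now-axes [-96.2 -94.7 146.9] mm goal-axes [-96.5 -94.4 146.9] rotvec [0.0006 0.0005 0.0024]
cassette [[0.6067, 0.2807, 0.07], [0.5403, 0.2907, 0.07], [0.5427, 0.3101, 0.07]]
```

send_rows(
  plan=[
    [36,-24,-24,0,0,0,0],
    [36,-24,-24,0,0,0,0],
    [36,-24,-24,0,0,0,0],
    [36,-24,-23,0,0,0,0],
    [36,0,0,30,0,0,0],
    [36,0,0,30,0,0,0],
    [36,0,0,20,0,0,0],
    [36,0,0,0,0,0,0],
  ],
)

```text
time_s: 2.5
tool_pos: [0.5317, 0.2532, 0.1394]
tool_rot: [-179.8, -0.3, 177.4]
force: [-0.1, 1.1, 0.3]
grip_width: 0.036
```

```bash
python3 go.py .535 .2535 .076 177.3 && python3 - <<'E'
from h import *
import cv2
s=env.read_camera('scene')[:,:,::-1];t=env.read_camera('top')[:,:,::-1]
k=lambda i,y,x:cv2.resize(i[y:y+110,x:x+100],None,fx=4,fy=4,interpolation=cv2.INTER_CUBIC)
cv2.imwrite('pics/d1.png',np.hstack([k(s,75,265),k(t,150,160)]))
E
```

```text
t 2.5 pos [0.5317 0.2532 0.1394] rot [-179.82   -0.3   177.43] F [-0.12  1.13  0.27] w 0.036
mm now-axes [-3.6  0.7 63.3] mm goal-axes [-3.3  0.5 63.4] rotvec [-0.0032 -0.0052  0.0023]
```

View pics/d1.png

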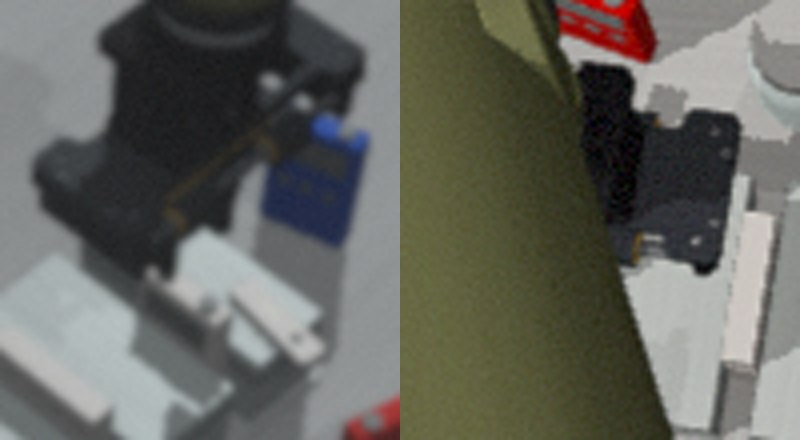

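The scene crop shows the gripper above the timer with the fingers straddling its thickness. The far button is still visible at crop (208,300), and nothing is under the body. I'll descend and watch the force.

send_rows(
  plan=[
    [36,-2,0,14,0,0,0],
    [36,-1,0,14,0,0,0],
    [36,0,0,10,0,0,0],
    [36,0,0,10,0,0,0],
    [36,0,0,8,0,0,0],
    [36,0,0,6,0,0,0],
    [36,0,0,0,0,0,0],
  ],
)

```text
time_s: 3.3
tool_pos: [0.5362, 0.2538, 0.0795]
tool_rot: [-180.0, -0.1, 177.4]
force: [0.3, 0.7, -0.3]
grip_width: 0.0359
```

send_rows(
  plan=[
    [36,0,0,4,0,0,0],
    [10,0,0,0,0,0,0],
    [10,0,0,0,0,0,0],
    [10,0,0,0,0,0,0],
    [10,0,0,0,0,0,0],
    [10,0,0,0,0,0,0],
  ],
  grip_force=20,
)

```text
time_s: 3.9
tool_pos: [0.5371, 0.2544, 0.0769]
tool_rot: [180.0, 0.0, 177.4]
force: [0.9, 0.2, 1.2]
grip_width: 0.0176
```

send_rows(
  plan=[
    [10,0,0,-5,0,0,0],
    [10,0,0,-10,0,0,0],
    [10,0,0,-15,0,0,0],
    [10,0,0,-20,0,0,0],
    [10,0,0,-20,0,0,0],
    [10,0,0,-20,0,0,0],
    [10,0,0,-20,0,0,0],
    [10,0,0,-15,0,0,0],
    [10,0,0,-10,0,0,0],
    [10,0,0,0,0,0,0],
  ],
)

```text
time_s: 4.9
tool_pos: [0.5377, 0.2542, 0.2135]
tool_rot: [179.9, 0.2, 177.4]
force: [0.2, 0.1, -1.3]
grip_width: 0.0183
```

```bash
python3 go.py .589 -.194 .21 182 && python3 - <<'E'
from h import *
import cv2
s=env.read_camera('scene')[:,:,::-1]
cv2.imwrite('pics/d2.png',cv2.resize(s[40:190,230:380],None,fx=4,fy=4,interpolation=cv2.INTER_CUBIC))
E
```

```text
t 4.9 pos [0.5377 0.2542 0.2135] rot [1.7992e+02 1.5000e-01 1.7742e+02] F [ 0.23  0.07 -1.31] w 0.0183
mm now-axes [ -71.4 -445.5    3.1] mm goal-axes [ -35.6 -449.7    3.5] rotvec [ 0.0013  0.0028 -0.0799]
```

View pics/d2.png

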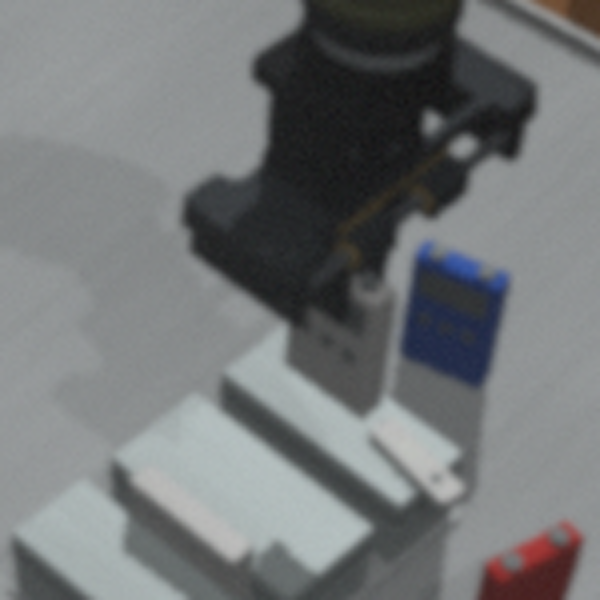

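The timer is held upright between the fingers, clear of the box tops (its underside is near crop (362,415)), and the slide case is untouched in its gap. Now carrying.

send_rows(
  plan=[
    [10,0,0,0,0,0,-0.04],
    [10,0,-15,0,0,0,-0.04],
    [10,-4,-30,0,0,0,0],
    [10,-4,-35,0,0,0,0],
    [10,-4,-35,0,0,0,0],
    [10,-4,-35,0,0,0,0],
    [10,-4,-35,0,0,0,0],
    [10,-4,-35,0,0,0,0],
    [10,-4,-35,0,0,0,0],
    [10,-4,-35,0,0,0,0],
    [10,-4,-35,0,0,0,0],
    [10,-2,-30,0,0,0,0],
  ],
)

```text
time_s: 6.15
tool_pos: [0.5859, -0.1016, 0.2102]
tool_rot: [-180.0, -0.1, -178.1]
force: [-0.1, 0.4, -1.3]
grip_width: 0.0181
```

send_rows(
  plan=[
    [10,0,-30,0,0,0,0],
    [10,0,-25,0,0,0,0],
    [10,0,-20,0,0,0,0],
    [10,0,-10,0,0,0,0],
    [10,0,0,0,0,0,0],
    [10,0,0,0,0,0,0],
  ],
)

```text
time_s: 6.75
tool_pos: [0.5896, -0.1829, 0.2109]
tool_rot: [179.9, -0.1, -177.9]
force: [-0.3, 0.0, -0.6]
grip_width: 0.0181
```

```bash
python3 go.py .591 -.194 .14 182
```

```text
t 6.75 pos [ 0.5896 -0.1829  0.2109] rot [ 1.7993e+02 -5.0000e-02 -1.7793e+02] F [-0.25  0.01 -0.58] w 0.0181
mm now-axes [ -1.  -11.2  70.9] mm goal-axes [ -1.  -11.1  70.9] rotvec [ 0.0012 -0.001   0.0013]
```

send_rows(
  plan=[
    [10,-1,-6,0,0,0,0],
    [10,0,-5,10,0,0,0],
    [10,0,0,20,0,0,0],
    [10,0,0,20,0,0,0],
    [10,0,0,15,0,0,0],
    [10,0,0,5,0,0,0],
    [10,0,0,0,0,0,0],
  ],
)

```text
time_s: 7.45
tool_pos: [0.5906, -0.195, 0.1406]
tool_rot: [180.0, -0.1, -178.0]
force: [0.5, 0.7, -1.3]
grip_width: 0.0177
```

```bash
python3 go.py .591 -.194 .082 182 && python3 - <<'E'
from h import *
import cv2
s=env.read_camera('scene')[:,:,::-1];t=env.read_camera('top')[:,:,::-1]
k=lambda i,y,x:cv2.resize(i[y:y+120,x:x+100],None,fx=4,fy=4,interpolation=cv2.INTER_CUBIC)
cv2.imwrite('pics/d3.png',np.hstack([k(s,230,145),k(t,160,350)]))
E
```

```text
t 7.45 pos [ 0.5906 -0.195   0.1406] rot [ 1.7998e+02 -9.0000e-02 -1.7797e+02] F [ 0.45  0.66 -1.34] w 0.0177
mm now-axes [-0.5  1.  58.6] mm goal-axes [-0.4  1.  58.6] rotvec [ 0.0003 -0.0015  0.0005]
```

View pics/d3.png

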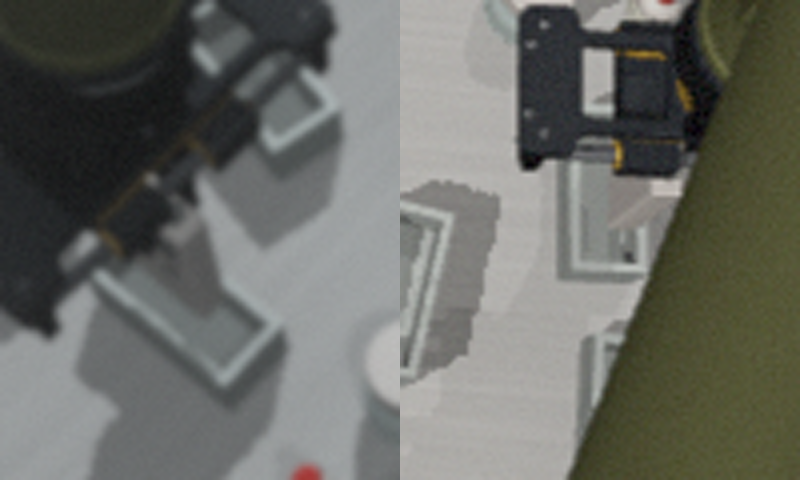

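Scene: the timer hangs over the pocket of the farthest cradle, its lowest corner at about scene pixel (197,308). I'll check that pixel numerically.

```bash
python3 - <<'E'
from h import *
print(pix2w('scene',(197.2,307.8),.068).round(4))
c,s=np.cos(np.radians(2)),np.sin(np.radians(2))
for a,b in((31,9),(31,-9)): print(a,b,w2pix('scene',[.5885+(a*c-b*s)/1e3,-.195+(a*s+b*c)/1e3,.068]).round(1))
E
```

```text
[[ 0.6161 -0.1975  0.068 ]]
31 9 [[202.9 304.4]]
31 -9 [[196.5 310.9]]
```

Within a few millimetres of prediction, well inside the 8 mm and 14 mm clearances. Lowering.

send_rows(
  plan=[
    [10,0,1,8,0,0,0],
    [10,0,0,10,0,0,0],
    [10,0,0,10,0,0,0],
    [10,0,0,10,0,0,0],
    [10,0,0,8,0,0,0],
    [10,0,0,4,0,0,0],
    [10,0,0,0,0,0,0],
  ],
)

```text
time_s: 8.25
tool_pos: [0.5905, -0.1941, 0.0906]
tool_rot: [180.0, -0.1, -178.0]
force: [-0.0, -0.6, 0.4]
grip_width: 0.0178
```

send_rows(
  plan=[
    [10,0,0,3,0,0,0],
    [10,0,0,2,0,0,0],
    [10,0,0,2,0,0,0],
    [10,0,0,0,0,0,0],
  ],
)

```text
time_s: 8.65
tool_pos: [0.591, -0.1942, 0.0844]
tool_rot: [180.0, -0.0, -178.0]
force: [0.4, -0.4, -2.0]
grip_width: 0.0173
```

send_rows(
  plan=[
    [10,0,0,2,0,0,0],
    [10,0,0,1,0,0,0],
    [10,0,0,0,0,0,0],
  ],
)

```text
time_s: 8.95
tool_pos: [0.591, -0.1942, 0.0814]
tool_rot: [180.0, -0.0, -178.0]
force: [0.1, -0.3, -1.0]
grip_width: 0.0175
```

send_rows(
  plan=[
    [10,0,0,1,0,0,0],
    [10,0,0,1,0,0,0],
    [10,0,0,0,0,0,0],
  ],
)

```text
time_s: 9.25
tool_pos: [0.591, -0.1942, 0.0794]
tool_rot: [180.0, -0.0, -178.0]
force: [-0.1, -0.0, -1.4]
grip_width: 0.018
```

send_rows(
  plan=[
    [10,0,0,1,0,0,0],
    [10,0,0,1,0,0,0],
    [10,0,0,0,0,0,0],
  ],
)

```text
time_s: 9.55
tool_pos: [0.5912, -0.1942, 0.078]
tool_rot: [180.0, 0.0, -178.0]
force: [-0.3, 0.3, 1.9]
grip_width: 0.0178
```

send_rows(
  plan=[
    [10,0,0,1,0,0,0],
    [10,0,0,0,0,0,0],
  ],
)

```text
time_s: 9.75
tool_pos: [0.5913, -0.1943, 0.0779]
tool_rot: [180.0, 0.0, -178.0]
force: [-1.4, 2.0, 7.7]
grip_width: 0.018
```

The timer is on the pocket floor: TCP 0.078 as predicted, with an upward force. Releasing and backing off.

send_rows(
  plan=[
    [10,0,0,-1,0,0,0],
    [24,0,0,0,0,0,0],
    [36,0,0,0,0,0,0],
    [36,0,0,0,0,0,0],
    [36,0,0,-10,0,0,0],
    [36,0,0,-20,0,0,0],
    [36,0,0,-30,0,0,0],
    [36,0,0,-40,0,0,0],
    [36,0,0,-40,0,0,0],
  ],
)

```text
time_s: 10.65
tool_pos: [0.5907, -0.1943, 0.2194]
tool_rot: [-180.0, -0.0, -178.0]
force: [1.5, -0.4, -0.2]
grip_width: 0.0357
```

send_rows(
  plan=[
    [36,0,35,0,0,0,0],
    [36,0,35,0,0,0,0],
    [36,0,35,0,0,0,0],
    [36,0,35,0,0,0,0],
    [36,0,35,0,0,0,0],
    [36,0,0,0,0,0,0],
    [36,0,0,0,0,0,0],
  ],
)

```text
time_s: 11.35
tool_pos: [0.585, -0.0186, 0.2182]
tool_rot: [-180.0, 0.0, -177.9]
force: [0.1, -1.2, 0.3]
grip_width: 0.0361
```

```bash
python3 go.py .591 -.194 .2 182 && python3 - <<'E'
from h import *
import cv2
s=env.read_camera('scene')[:,:,::-1];t=env.read_camera('top')[:,:,::-1]
k=lambda i,y,x:cv2.resize(i[y:y+100,x:x+100],None,fx=4,fy=4,interpolation=cv2.INTER_CUBIC)
cv2.imwrite('pics/d4.png',np.hstack([k(s,250,145),k(t,160,350)]))
for c in('scene','top'):
    print(c,[(round(r['confidence'],2),np.round(r['rect']).tolist()) for r in env.regions_of(c,'slide_case')])
E
```

```text
t 11.35 pos [ 0.585  -0.0186  0.2182] rot [-1.7999e+02  5.0000e-02 -1.7786e+02] F [ 0.14 -1.16  0.34] w 0.0361
mm now-axes [   0.6 -175.5   18.3] mm goal-axes [ 1.000e-01 -1.755e+02  1.820e+01] rotvec [-0.0002  0.0008  0.0025]
scene [(0.65, [272.0, 160.0, 295.0, 194.0])]
top [(0.86, [243.0, 204.0, 255.0, 244.0])]
```

View pics/d4.png

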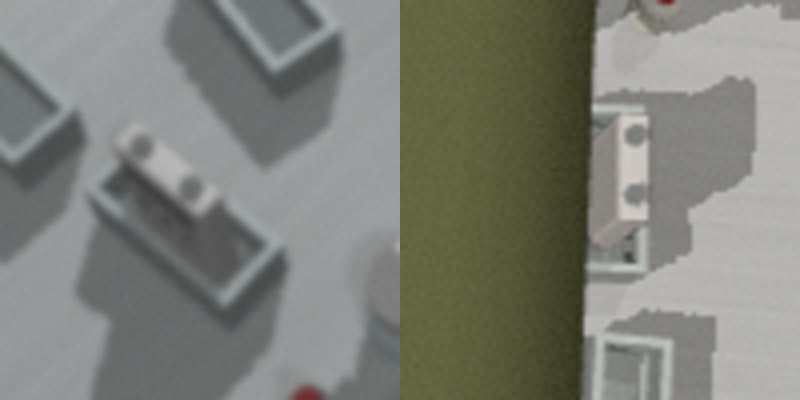

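The timer stands upright in the farthest cradle, with its buttons at scene (180,286) and (192,297) and at top (408.5,193.5) and (408.5,208). One numeric check, then sign off.

```bash
python3 - <<'E'
from h import *
f=lambda pts,o:(np.array(pts)+.5)/4-.5+np.array(o)
a=pix2w('scene',f([(141,146),(191,187)],(145,250)),.103).mean(0)
b=pix2w('top',f([(235,134),(235,193)],(350,160)),.103).mean(0)
print(a.round(4),b.round(4),'cradle .589 -.194')
ok=all(abs(p[0]-.589)<.02 and abs(p[1]+.194)<.012 for p in(a,b))
if ok: print(env.sign_off())
E
```

```text
[ 0.5883 -0.1957  0.103 ] [ 0.5893 -0.1943  0.103 ] cradle .589 -.194
the job is handed in; nothing more can be done
None
```

I pulled the timer straight up out of its gap, carried it over the boxes and lowered it into the farthest cradle. I let go only once it was on the pocket floor, and handed the job in at about 11.5 s of the 43 s.

- **Lowering:** the floor contact came at a tool height of 0.078 m, as predicted, with 7.7 N upward just before release.
- **Timer position:** both cameras put the top centre of the timer within about 2 mm of the cradle's centre: scene (0.588, -0.196), top (0.589, -0.194), cradle (0.589, -0.194). It looks upright.
- **Slide case:** in the top camera its outline moved by at most 2 px. In the scene camera the left edge came back 8 px different, while the other edges stayed within 4 px. I put that down to detector noise, since the arm never went near it, but I did not look into it further.
- **Gripper:** it was open and about 0.18 m away when I handed in.

No check failed. Before lowering, the scene camera put the timer's lowest corner about 5 mm from where I predicted it. I went ahead because that was inside the pocket's 8 mm side clearance.

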